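# Slide a test probe along the groove into its test well

## Task

Take the test probe (the tool with the wide round hand guard) out of the wooden rack. Set its tip down in the groove of the test block that has the square hole, at the end of the groove away from the hole, slide the tip along the groove until it drops into the hole, and leave the probe standing there upright with its guard resting flat on the block. Leave the nut driver in the rack.

Things in the scene. Friction and masses are not known exactly. Their poses are not given: they have to be found in the camera images.
- probe: Test probe, 0.1-0.2 kg, tip down in a seat (22 mm through hole) of a fixed wooden rack 200 x 80 x 60 mm; two seats 110 mm apart. Origin: end of the tip, 12 mm above the table at first; z up the probe. Steel shaft 12 mm thick (6 mm at the end) to z 48; black round guard 54 mm across, z 48-55, resting on the rack's top; round black handle 26 mm thick, z 55-140, grip at any yaw. Lift over 50 mm to clear.
- test_block: Pale grey block 150 x 64 x 60 mm high, fixed on a panel plate. Origin: centre of underside; x along its top groove to the hole. Groove 30 mm wide, 15 deep (floor at z 45), x -55 to 25; then a square hole 30 x 30, x 25 to 55, bottom at z 8; ends walled. Guard seated on the top: tip at z 12. Twin block 130 mm beside it has a groove but no hole: not wanted. All else there is under 80 mm high.
- test_well (a point): Centre of the square hole's mouth, level with the test block's top face, 40 mm from the block's centre along its x; 64 mm above the table.
- nut_driver: Bystander: nut driver in the rack's other seat, fat black handle 34 mm in diameter, 80 mm long, no guard. Origin: lower end of its 12 mm shaft, 12 mm above the table; handle from 48 to 128 mm above that. It stays where it stands.
There are look-alikes about, which are no part of the job. What is shaped like the probe but green is not meant.

How it is judged:
On the way, in this order (a step that is already met when the one before it is completed fails the run):
1. the probe's tip is down in the test block's groove (below the block's top face), in the half away from the hole, at least 15 mm on the far side of the block's centre from the hole (y of probe in the frame of test_block between -0.015 and 0.015 m and z of probe in the frame of test_block between 0.035 and 0.058 m and x of probe in the frame of test_block between -0.06 and -0.015 m), for 0.1 s.
2. the tip passes along the middle of the groove, still down in it (y of probe in the frame of test_block between -0.015 and 0.015 m and z of probe in the frame of test_block between 0.035 and 0.058 m and x of probe in the frame of test_block between -0.01 and 0.022 m), for 0.02 s.
At the end, for the whole second after the job is handed in: The probe stands at rest in the square hole of the test block: tip within 16 mm of the hole's centre line and no more than 19 mm above the block's underside (it is at 12 mm with the guard resting on the block), tilted less than 10 degrees (horizontal distance between probe and test_well below 0.016 m and z of probe in the frame of test_block below 0.019 m and angle between probe's own z axis and vertical below 0.17 rad and linear speed of probe below 0.03 m/s); the robot touches nothing.
It fails at once if the nut driver is moved more than 25 mm (distance of nut_driver from where it was at the start of the episode above 0.025 m).
It also fails if it takes over 40 s, if anything falls off the work surface, if the arm or the gripper's body presses on something with over 40 N, if the wrist force passes 120 N, or if a joint passes its speed limit or range.

## Robot

A 6-joint arm with a two-finger parallel gripper is mounted at the origin on the work surface. World frame = base frame: x ahead of the robot, y to its left, z up, the work surface at z = 0. Lengths are in m, angles in rad, forces in N, time in s.
With the tool pointing down it reaches from about 0.35 to 0.85 m from the base axis. Payload 8.1 kg.
Tool frame: the origin (TCP) lies at the very end of the fingers, on their centre line; the grasp point (between the pads) lies 19 mm behind it; x points along the fingers, y is the direction in which the jaws open and shut, and the axes are right-handed (so a half turn about x gives the same grasp; the last joint's range is limited). The gripper opens to 93 mm and grips with 3 to 60 N. Pads are 15 mm wide; open, the fingers measure 128 mm over their backs; the gripper's body (75 mm by 188 mm) begins 65 mm behind the grasp point.
Start: joints at [1.045, 0.13, 1.488, -0, 1.523, -0.085], TCP at [0.256, 0.543, 0.219] pointing down, gripper open.
Joint ranges: [-2.96, 2.96], [-0.89, 2.26], [0.02, 2.5], [-1.34, 4.48], [0, 2.73], [-2.66, 2.66]. Speed limits (rad/s): [2.39, 2.39, 2.79, 3.14, 3.14, 3.14].

## Interface

Orientations are given as a rotation vector (axis times angle).
In Python, from plant import * gives the robot as it stands. The module is installed in compiled form; this text tells all that it offers.
- The arm moves only by the tool apply_moves, never from a script. Its argument "series" is a list of rows, each an object with "jaw": the gripper's target within -1 to 1 (shut at 1, half-way at 0, fully open at -1); "linear": the shift along the tool's x, y, z normalised to -1 to 1, where 1 is 0.6 m, a list of three; "roll": the turn about the tool's x normalised to -1 to 1, where 1 is 30 degrees. A call has 1 to 20 rows; each row is the pose to reach, as a shift and turn from the pose measured when the call began, along the tool's axes at that moment; what a row does not reach only later rows make up. A row lasts 1/8 s, in which the tool goes at most 62.5 mm and 10.7 degrees, less where a joint would pass 70% of its speed; a pose out of reach is approached as far as the arm can. A call with a number of a shift or a turn outside -1 to 1 is refused whole. A call with a gripper value outside its range is refused whole. The fingers move at their own pace and stop on an object; "force" is the grip in N (left out, the last holds). Time passes only in rows, so rows that repeat a pose let the fingers close. It gives the time, the measured TCP pose, the force and the opening at its end, in the units of the state.
- read_state(): the state, without advancing time (a new reading comes with each control period).
- read_camera(name): name is "scene" or "top" or "wrist"; returns a dict with "pixels" (384x512x3 uint8, blue, green, red), "intrinsics" (3x3 intrinsics, pixels), "rvec" (rotation vector, rad) and "tvec" (3), from world to camera coordinates, as OpenCV has them; the wrist camera has in their place "tool_from_camera" (4x4, takes a point from camera to tool coordinates, whose origin is the TCP and whose axes are the tool frame's). Camera axes: x right, y down, z forward; pixel columns grow to the right and rows downward; lengths in m; the calibration is good to about 2 mm. A picture is of the moment at which its call begins: read the wrist's pose just before it. There is no depth.
- close_job(): hands the job in, once; it reports no verdict.
The state is a dict: "t": time; "q": joint angles; "dq": joint speeds; "joint_torque": joint torques, N m; "tool_pos": TCP position; "orientation": TCP orientation; "force": force on the tool from outside, world axes, zero at the start; "wrist_torque": the same for the moment, N m; "opening": finger opening in m.
Only numpy, scipy, OpenCV 4.12 (cv2) and the standard library are available. Lean on these libraries where they do the work, as an engineer would, in place of code of your own. Each camera call takes 0.05 s, during which the arm holds its last target. There are 200 camera calls.

## Working session

There is one attempt and no reset: what is moved stays moved. The work goes in short steps, Python scripts to look and compute and a tool call to move; the robot and the scene stay as the last step left them, time stands still between calls to the robot, and variables do not carry over. Pictures are saved under pics/ and viewed, about 8 in all and at most 12, crops included, and the job is handed in when it is done.

Besides the shell and the picture viewer there is one more tool, called after ">>>" as name(argument=value, ...) on one line, values as JSON. apply_moves: Moves the arm, as the interface text tells. Its arguments: {"type":"object","properties":{"series":{"type":"array"},"force":{"type":"number"}},"required":["series"]}

```bash
mkdir -p pics; cat > h.py <<'E'
from plant import *
import numpy as np, cv2
from scipy.spatial.transform import Rotation as R
def cam(n):
    s=read_state(); c=read_camera(n); K=np.array(c["intrinsics"],float)
    if "rvec" in c:
        Rw=R.from_rotvec(np.ravel(c["rvec"])).as_matrix(); t=np.ravel(c["tvec"])
        T=np.eye(4); T[:3,:3]=Rw.T; T[:3,3]=-Rw.T@t
    else:
        W=np.eye(4); W[:3,:3]=R.from_rotvec(s["orientation"]).as_matrix(); W[:3,3]=s["tool_pos"]
        T=W@np.array(c["tool_from_camera"])
    np.savez(f"cam_{n}.npz",K=K,T=T); return c["pixels"],K,T
def pt(n,u,v,z):
    d=np.load(f"cam_{n}.npz"); K,T=d["K"],d["T"]
    r=T[:3,:3]@np.linalg.solve(K,[u,v,1]); o=T[:3,3]
    return o+r*(z-o[2])/r[2]
def px(n,p):
    d=np.load(f"cam_{n}.npz"); q=d["K"]@(np.linalg.inv(d["T"])@np.append(p,1))[:3]; return q[:2]/q[2]
E
python3 - <<'E'
from h import *
for n in ("scene","top"):
    p,K,T=cam(n); cv2.imwrite(f"pics/{n}0.png",cv2.resize(p,(800,600),interpolation=cv2.INTER_CUBIC)); print(n,T.round(3).tolist(),K[0,0])
s=read_state(); print(s["t"],s["tool_pos"],s["orientation"],s["opening"]); print(R.from_rotvec(s["orientation"]).as_matrix().round(3))
E
```

```text
scene [[-0.549, 0.473, -0.689, 0.958], [0.836, 0.29, -0.467, 0.411], [-0.021, -0.832, -0.555, 0.469], [0.0, 0.0, 0.0, 1.0]] 365.7522891217852
top [[0.011, -0.988, 0.151, 0.332], [-1.0, -0.007, 0.029, 0.075], [-0.027, -0.152, -0.988, 0.902], [0.0, 0.0, 0.0, 1.0]] 450.5860453256902
0.1 [0.25573184 0.54220841 0.2177232 ] [ 0.34449049  1.54348597 -0.34696287] 0.09301626846320941
[[-0.001  0.427  0.904]
 [-0.001  0.904 -0.427]
 [-1.    -0.002 -0.   ]]
```

View pics/top0.png

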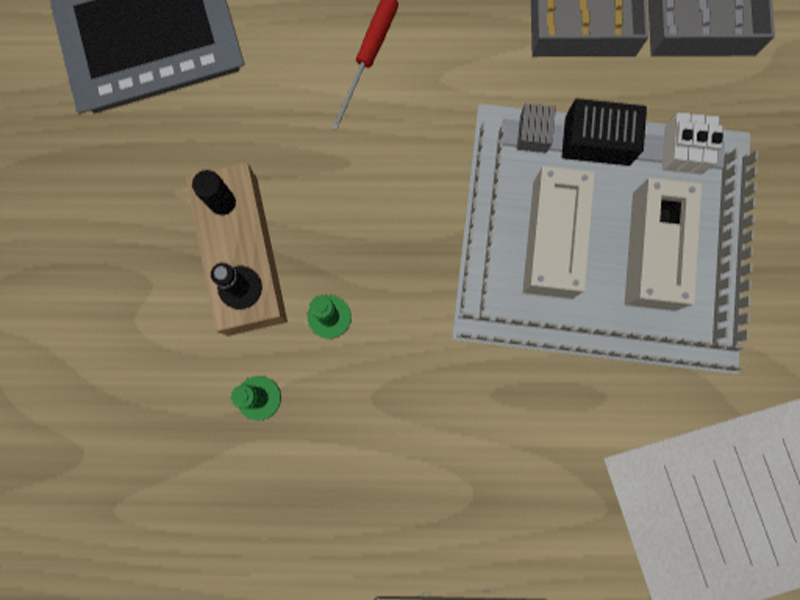

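View pics/scene0.png

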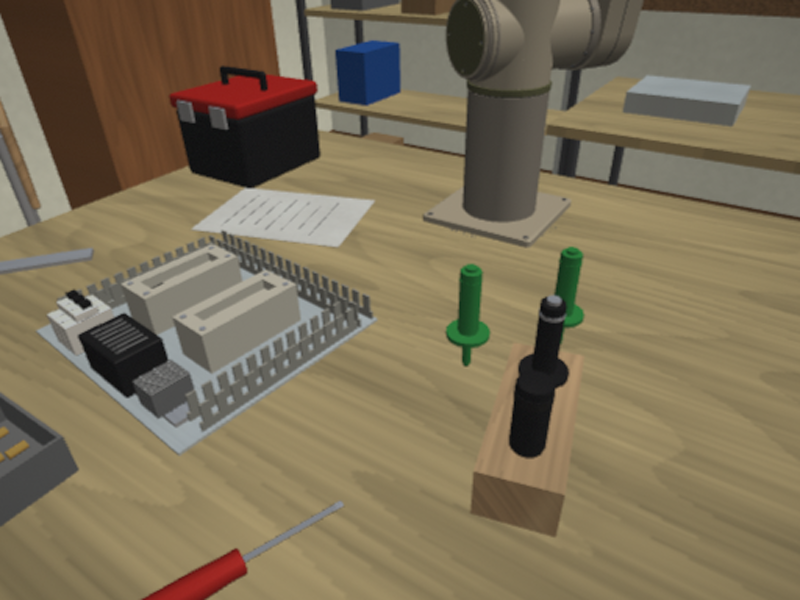

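The top view shows the rack at (235,250), the probe with its guard at (240,287), the nut driver at (213,192), and green look-alikes at (330,316) and (256,398). The block with the hole is at (668,240), with the hole at about (671,210). The scene view agrees. I'll enlarge both for measuring.

```bash
python3 - <<'E'
from h import *
p,K,T=cam("top")
a=p[90:220,110:240]; b=p[105:205,395:455]
a=cv2.resize(a,None,fx=4.4,fy=4.4,interpolation=cv2.INTER_CUBIC); b=cv2.resize(b,None,fx=5.7,fy=5.7,interpolation=cv2.INTER_CUBIC)
b=b[:572]; a=a[:570]; b=b[:a.shape[0],:220*2]
h=max(a.shape[0],b.shape[0]); 
for i in range(0,130,10):
    cv2.putText(a,str(110+i),(int(i*4.4),8),0,.3,(255,255,255)); cv2.putText(a,str(90+i),(0,int(i*4.4)+4),0,.3,(255,255,255))
cv2.imwrite("pics/a.png",a)
b=p[100:205,390:470]; b=cv2.resize(b,None,fx=5.7,fy=5.7,interpolation=cv2.INTER_CUBIC)
for i in range(0,105,10):
    cv2.putText(b,str(390+i),(int(i*5.7),8),0,.3,(0,0,255)); cv2.putText(b,str(100+i),(0,int(i*5.7)+4),0,.3,(0,0,255))
    cv2.line(b,(int(i*5.7),0),(int(i*5.7),600),(0,160,0),1);cv2.line(b,(0,int(i*5.7)),(500,int(i*5.7)),(0,160,0),1)
cv2.imwrite("pics/b.png",b)
E
```

```text
(no output)
```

View pics/a.png

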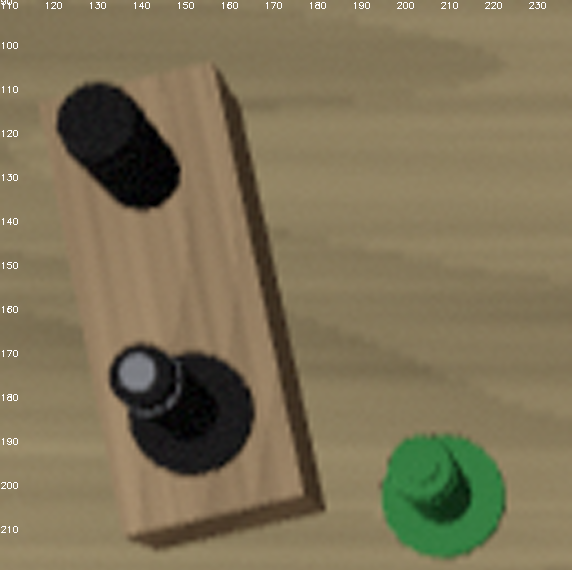

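View pics/b.png

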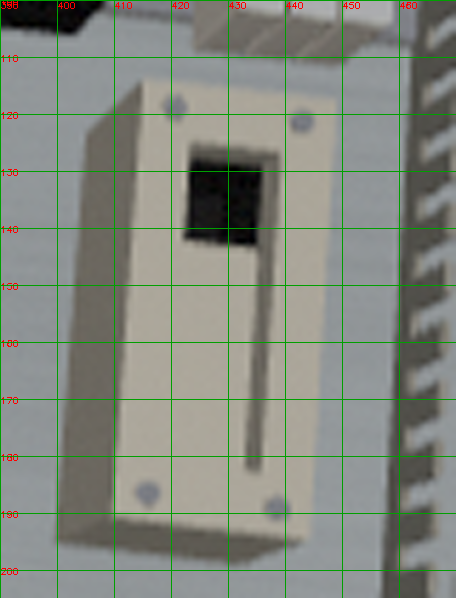

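```bash
python3 - <<'E'
from h import *
A=lambda x,y:((x-2.2)/4.4+110,(y-2.2)/4.4+90)
B=lambda x,y:((x-2.8)/5.7+390,(y-2.8)/5.7+100)
g=pt("top",*A(193,412),.067); h=pt("top",*A(145,380),.152)
print("guard",g,"htop",h)
rk=np.array([pt("top",*A(*c),.06)[:2] for c in((42,105),(215,63),(305,492),(128,538))])
print("rack",rk.round(4).tolist(),np.linalg.norm(np.roll(rk,-1,0)-rk,axis=1).round(4),rk.mean(0))
l=((rk[3]-rk[0])+(rk[2]-rk[1])); l/=np.linalg.norm(l); print("seats",rk.mean(0)+.055*l,rk.mean(0)-.055*l, "nut",pt("top",*A(99,123),.140))
bk=np.array([pt("top",*B(*c),.064)[:2] for c in((143,80),(336,98),(308,540),(112,518))])
print("block",bk.round(4).tolist(),np.linalg.norm(np.roll(bk,-1,0)-bk,axis=1).round(4))
c=bk.mean(0); x=(bk[0]+bk[1])-(bk[2]+bk[3]); x/=np.linalg.norm(x)
ho=np.array([pt("top",*B(*q),.064)[:2] for q in((190,142),(280,153))]);print("groove end corners",ho, "w",np.linalg.norm(ho[0]-ho[1]))
print("c",c,"x",x,"ang",np.degrees(np.arctan2(x[1],x[0])),"hole",c+.04*x,"start",c-.04*x, "well from groove end",ho.mean(0)-.015*x)
for n,p in(("green1",(330,316)),("green2",(260,397))): print(n,pt("top",p[0]/1.5625,p[1]/1.5625,.07))
# scene check
for q in ([*g[:2],.152],[*g[:2],.067],[*(c+.04*x),.064],[*(c-.055*x),.064]): print(px("scene",q)*1.5625)
print(px("top",[*g[:2],.152]))
E
```

```text
guard [0.47898183 0.27074444 0.067     ] htop [0.47645076 0.27010882 0.152     ]
rack [[0.6186, 0.3458], [0.6382, 0.2691], [0.4456, 0.2224], [0.425, 0.2982]] [0.0792 0.1982 0.0785 0.1993] [0.53186512 0.28388581]
seats [0.47843336 0.27084563] [0.58529689 0.29692598] nut [0.58385752 0.29661464 0.14      ]
block [[0.6179, -0.226], [0.6117, -0.2897], [0.4619, -0.2721], [0.4688, -0.2091]] [0.064  0.1508 0.0634 0.1501]
groove end corners [[ 0.59633646 -0.24057948]
 [ 0.59260293 -0.27011911]] w 0.02977463324241535
c [ 0.54006532 -0.24923227] x [ 0.99342801 -0.1144587 ] ang -6.572404402558983 hole [ 0.57980244 -0.25381062] start [ 0.50032819 -0.24465392] well from groove end [ 0.57956827 -0.25363241]
green1 [0.44291477 0.15990382 0.07      ]
green2 [0.34610059 0.24040396 0.07      ]
[551.29437277 300.99594182]
[541.30137327 366.68545962]
[154.64265922 279.74807993]
[212.44261564 253.75501548]
[142.15138966 174.40451907]
```

Measured sizes match the given ones (rack 199 x 79, block 150.5 x 63.7, groove 29.8), and the guard centre and rack seat agree to within 1 mm. Next I work out the moves.

```bash
cat >> h.py <<'E'
def lin(*P):
    s=read_state(); M=R.from_rotvec(s["orientation"]).as_matrix()
    print("t",round(s["t"],2),"tcp",np.round(s["tool_pos"],4),"F",np.round(s["force"],1),"open",round(s["opening"],4),"jaw deg",np.degrees(np.arctan2(M[1,1],M[0,1])).round(1),"q",np.round(s["q"],2),"x",M[:,0].round(3))
    for p in P: print(p,"->",(M.T@(np.array(p)-s["tool_pos"])/.6).round(4))
E
python3 -c "
from h import *
lin((.4783,.2706,.218),(.4783,.2706,.095))"
```

```text
t 0.15 tcp [0.2558 0.5423 0.2178] F [ 0.   0.3 -0.2] open 0.0934 jaw deg 64.7 q [ 1.04  0.13  1.49 -0.    1.52 -0.09] x [-0.001 -0.001 -1.   ]
(0.4783, 0.2706, 0.218) -> [ 0.     -0.2513  0.5286]
(0.4783, 0.2706, 0.095) -> [ 0.205  -0.251   0.5287]
```

>>> apply_moves(series=[{"jaw": -1,"linear": [0,-0.0419,0.0881],"roll": 0},{"jaw": -1,"linear": [0,-0.0838,0.1762],"roll": 0},{"jaw": -1,"linear": [0,-0.1256,0.2643],"roll": 0},{"jaw": -1,"linear": [0,-0.1675,0.3524],"roll": 0},{"jaw": -1,"linear": [0,-0.2094,0.4405],"roll": 0},{"jaw": -1,"linear": [0,-0.2513,0.5286],"roll": 0},{"jaw": -1,"linear": [0,-0.2513,0.5286],"roll": 0},{"jaw": -1,"linear": [0,-0.2513,0.5286],"roll": 0},{"jaw": -1,"linear": [0,-0.2513,0.5286],"roll": 0}])

```text
t: 1.27
tool_pos: [0.4774, 0.2717, 0.2179]
orientation: [0.343, 1.544, -0.345]
force: [0.4, 0.5, -0.3]
opening: 0.0929
```

```bash
python3 - <<'E'
from h import *
p,K,T=cam("wrist")
cv2.imwrite("pics/w1.png",cv2.resize(p,(800,600)))
lin((.4783,.2706,.218),(.4783,.2706,.095))
for q in ((.4783,.2706,.152),(.4783,.2706,.067),(.585,.297,.14)): print(px("wrist",q)*1.5625)
E
```

```text
t 1.32 tcp [0.4774 0.2718 0.2179] F [0.4 0.4 0.6] open 0.0929 jaw deg 64.9 q [ 0.42 -0.    1.63 -0.    1.52 -0.71] x [-0.001 -0.001 -1.   ]
(0.4783, 0.2706, 0.218) -> [-0.0001 -0.0011  0.0022]
(0.4783, 0.2706, 0.095) -> [ 0.2049 -0.0009  0.0023]
[396.88537895 326.49775729]
[397.88571285 285.3468559 ]
[512.12541244 453.15526311]
```

View pics/w1.png

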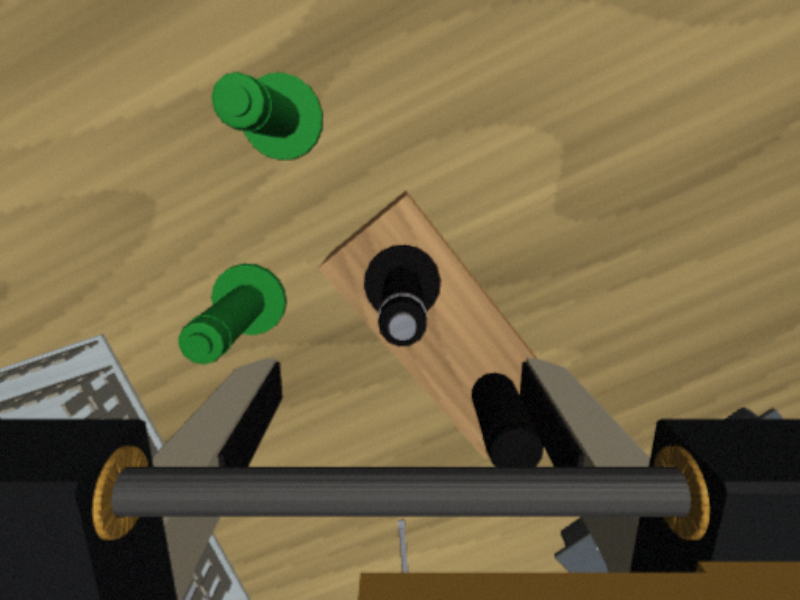

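The wrist view shows the handle top at (403,322) and the guard at (402,283), against predictions of (397,326) and (398,285), so they agree within 2 mm. The green tools and the nut driver are clear of the fingers. Now I descend and grip.

>>> apply_moves(series=[{"jaw": -1,"linear": [0.07,0,0.002],"roll": 0},{"jaw": -1,"linear": [0.14,0,0.002],"roll": 0},{"jaw": -1,"linear": [0.208,0,0.002],"roll": 0},{"jaw": -1,"linear": [0.208,0,0.002],"roll": 0},{"jaw": -1,"linear": [0.208,0,0.002],"roll": 0},{"jaw": 1,"linear": [0.208,0,0.002],"roll": 0},{"jaw": 1,"linear": [0.208,0,0.002],"roll": 0},{"jaw": 1,"linear": [0.208,0,0.002],"roll": 0},{"jaw": 1,"linear": [0.208,0,0.002],"roll": 0},{"jaw": 1,"linear": [0.208,0,0.002],"roll": 0},{"jaw": 1,"linear": [0.208,0,0.002],"roll": 0},{"jaw": 1,"linear": [0.208,0,0.002],"roll": 0},{"jaw": 1,"linear": [0.208,0,0.002],"roll": 0}], force=45)

```text
t: 2.95
tool_pos: [0.4784, 0.2712, 0.0931]
orientation: [0.343, 1.544, -0.345]
force: [-0.2, 1.1, -0.4]
opening: 0.0254
```

```bash
python3 -c "
from h import *
lin((.4785,.2712,.19))"
```

```text
t 2.95 tcp [0.4784 0.2712 0.0931] F [-0.2  1.1 -0.4] open 0.0254 jaw deg 64.9 q [ 0.42  0.09  1.76 -0.    1.29 -0.71] x [-0.001 -0.001 -1.   ]
(0.4785, 0.2712, 0.19) -> [-1.615e-01 -1.000e-04  1.000e-04]
```

>>> apply_moves(series=[{"jaw": 1,"linear": [-0.04,0,0],"roll": 0},{"jaw": 1,"linear": [-0.1,0,0],"roll": 0},{"jaw": 1,"linear": [-0.16,0,0],"roll": 0},{"jaw": 1,"linear": [-0.22,0,0],"roll": 0},{"jaw": 1,"linear": [-0.267,0,0],"roll": 0},{"jaw": 1,"linear": [-0.267,0,0],"roll": 0.3},{"jaw": 1,"linear": [-0.267,0,0],"roll": 0.6},{"jaw": 1,"linear": [-0.267,0,0],"roll": 0.9},{"jaw": 1,"linear": [-0.267,0,0],"roll": 1},{"jaw": 1,"linear": [-0.267,0,0],"roll": 1}])

```text
t: 4.2
tool_pos: [0.4783, 0.2712, 0.2528]
orientation: [0.749, 1.438, -0.752]
force: [0.8, -0.3, -2.3]
opening: 0.0258
```

```bash
python3 -c "
from h import *
lin((.5003,-.2447,.253))"
```

```text
t 4.2 tcp [0.4783 0.2712 0.2528] F [ 0.8 -0.3 -2.3] open 0.0258 jaw deg 34.9 q [ 0.42 -0.02  1.58 -0.    1.58 -0.19] x [-0.002 -0.001 -1.   ]
(0.5003, -0.2447, 0.253) -> [ 0.0009 -0.4617  0.7264]
```

>>> apply_moves(series=[{"jaw": 1,"linear": [0,-0.0462,0.0726],"roll": 0.1},{"jaw": 1,"linear": [0,-0.0923,0.1453],"roll": 0.2},{"jaw": 1,"linear": [0,-0.1385,0.2179],"roll": 0.3},{"jaw": 1,"linear": [0,-0.1847,0.2906],"roll": 0.4},{"jaw": 1,"linear": [0,-0.2309,0.3632],"roll": 0.5},{"jaw": 1,"linear": [0,-0.277,0.4358],"roll": 0.6},{"jaw": 1,"linear": [0,-0.3232,0.5085],"roll": 0.7},{"jaw": 1,"linear": [0,-0.3694,0.5811],"roll": 0.8},{"jaw": 1,"linear": [0,-0.4155,0.6538],"roll": 0.9},{"jaw": 1,"linear": [0,-0.4617,0.7264],"roll": 1},{"jaw": 1,"linear": [0,-0.4617,0.7264],"roll": 1},{"jaw": 1,"linear": [0,-0.4617,0.7264],"roll": 1},{"jaw": 1,"linear": [0,-0.4617,0.7264],"roll": 1}])

```text
t: 5.82
tool_pos: [0.5005, -0.2436, 0.2536]
orientation: [1.143, 1.25, -1.146]
force: [-0.2, 0.3, -2.1]
opening: 0.0253
```

>>> apply_moves(series=[{"jaw": 1,"linear": [0,0,0],"roll": 0.2},{"jaw": 1,"linear": [0,0,0],"roll": 0.4},{"jaw": 1,"linear": [0,0,0],"roll": 0.4},{"jaw": 1,"linear": [0,0,0],"roll": 0.4}])

```text
t: 6.32
tool_pos: [0.5006, -0.2429, 0.2537]
orientation: [1.294, 1.151, -1.298]
force: [-0.4, 0.4, -3.0]
opening: 0.0258
```

```bash
python3 - <<'E'
from h import *
lin((.5003,-.2447,.25))
s=read_state()["tool_pos"]
p,K,T=cam("scene"); 
a=p[60:300,0:320]; cv2.imwrite("pics/s2.png",cv2.resize(a,None,fx=2.5,fy=2.5,interpolation=cv2.INTER_CUBIC))
for dz in (-.081,-.033,.059): print((px("scene",[s[0],s[1],s[2]+dz])-[0,60])*2.5)
E
```

```text
t 6.33 tcp [ 0.5006 -0.2429  0.2537] F [-0.4  0.4 -3. ] open 0.0258 jaw deg -6.8 q [-0.54  0.    1.56 -0.    1.58 -0.42] x [-0.002 -0.001 -1.   ]
(0.5003, -0.2447, 0.25) -> [ 0.0061 -0.0002  0.003 ]
[300.66244848 151.62013939]
[287.58916179  96.87346281]
[259.77720207 -19.59398716]
```

View pics/s2.png

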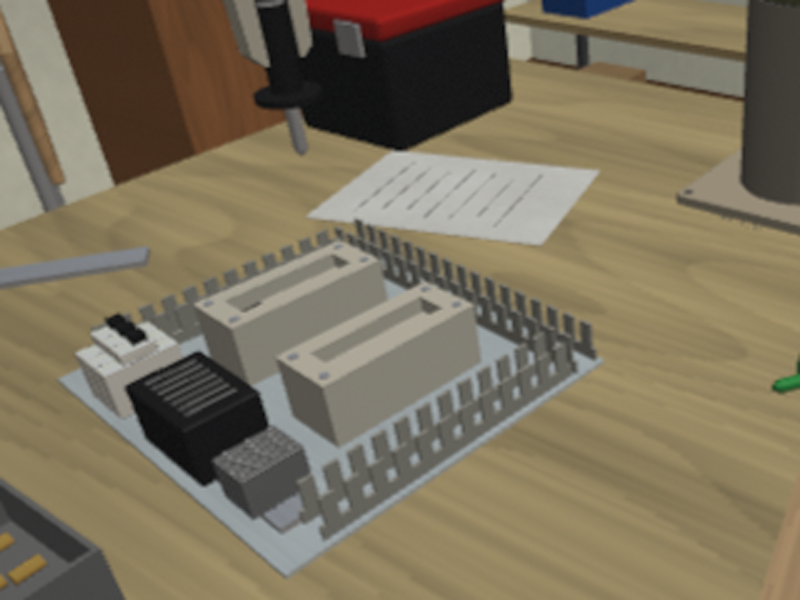

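The scene view shows the tip at (301,151) against a prediction of (300.7,151.6), so the probe is held straight and the tip offset (TCP − 81 mm) is right. Now I lower it to just above the groove floor.

```bash
python3 -c "
from h import *
lin((.5035,-.2450,.156),(.5035,-.2450,.1335))"
```

```text
t 6.38 tcp [ 0.5006 -0.243   0.2536] F [-0.7  0.3 -1. ] open 0.0258 jaw deg -6.8 q [-0.54  0.    1.56 -0.    1.58 -0.42] x [-0.002 -0.001 -1.   ]
(0.5035, -0.245, 0.156) -> [0.1627 0.0054 0.0025]
(0.5035, -0.245, 0.1335) -> [0.2002 0.0055 0.0024]
```

>>> apply_moves(series=[{"jaw": 1,"linear": [0.05,0.0055,0.0025],"roll": 0},{"jaw": 1,"linear": [0.11,0.0055,0.0025],"roll": 0},{"jaw": 1,"linear": [0.163,0.0055,0.0025],"roll": 0},{"jaw": 1,"linear": [0.18,0.0055,0.0025],"roll": 0},{"jaw": 1,"linear": [0.19,0.0055,0.0025],"roll": 0},{"jaw": 1,"linear": [0.2,0.0055,0.0025],"roll": 0},{"jaw": 1,"linear": [0.2,0.0055,0.0025],"roll": 0},{"jaw": 1,"linear": [0.2,0.0055,0.0025],"roll": 0}])

```text
t: 7.38
tool_pos: [0.5039, -0.2453, 0.1344]
orientation: [1.295, 1.149, -1.298]
force: [-0.7, 0.6, -2.6]
opening: 0.0257
```

```bash
python3 - <<'E'
from h import *
lin((.5035,-.2450,.130))
p,K,T=cam("scene")
a=p[130:250,60:220]; cv2.imwrite("pics/s3.png",cv2.resize(a,None,fx=5,fy=5,interpolation=cv2.INTER_CUBIC))
E
```

```text
t 7.38 tcp [ 0.5039 -0.2453  0.1344] F [-0.7  0.6 -2.6] open 0.0257 jaw deg -6.8 q [-0.54  0.08  1.7  -0.    1.36 -0.42] x [-0.001 -0.002 -1.   ]
(0.5035, -0.245, 0.13) -> [ 0.0074 -0.0008 -0.0005]
```

View pics/s3.png

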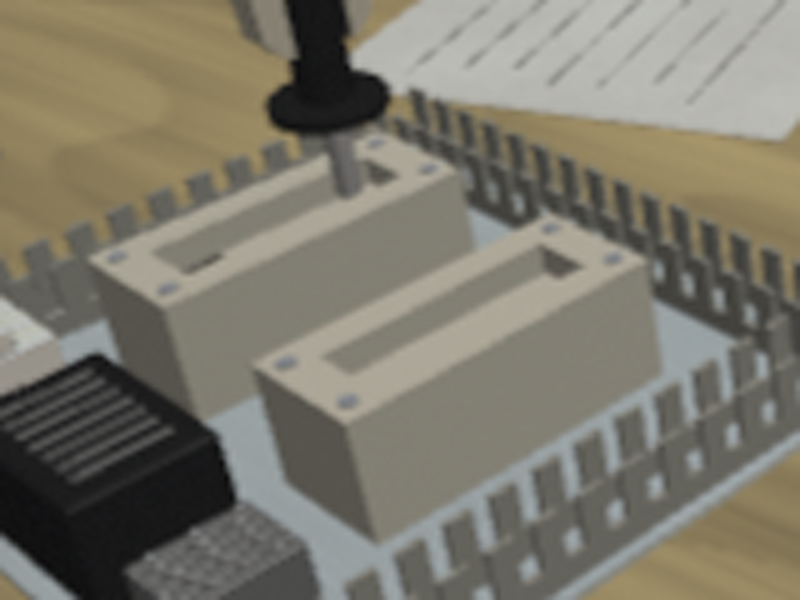

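The shaft enters the groove of the holed block at its far end, at (345,195), and the hole is visible at (205,262). I lower gently to contact.

>>> apply_moves(series=[{"jaw": 1,"linear": [0.003,-0.0008,-0.0005],"roll": 0},{"jaw": 1,"linear": [0.006,-0.0008,-0.0005],"roll": 0},{"jaw": 1,"linear": [0.0075,-0.0008,-0.0005],"roll": 0},{"jaw": 1,"linear": [0.0075,-0.0008,-0.0005],"roll": 0},{"jaw": 1,"linear": [0.0075,-0.0008,-0.0005],"roll": 0}])

```text
t: 8.05
tool_pos: [0.5034, -0.245, 0.13]
orientation: [1.295, 1.15, -1.298]
force: [-0.8, 0.7, 0.6]
opening: 0.0256
```

```bash
python3 -c "
from h import *
lin((.5035,-.2450,.130),(.5802,-.2538,.130),(.5798,-.2538,.0965))"
```

```text
t 8.05 tcp [ 0.5034 -0.245   0.13  ] F [-0.8  0.7  0.6] open 0.0256 jaw deg -6.8 q [-0.54  0.08  1.7  -0.    1.35 -0.42] x [-0.001 -0.002 -1.   ]
(0.5035, -0.245, 0.13) -> [0.     0.0001 0.    ]
(0.5802, -0.2538, 0.13) -> [-0.      0.1288 -0.0006]
(0.5798, -0.2538, 0.0965) -> [ 0.0558  0.1281 -0.0006]
```

The vertical force changed by +3 N, so the tip rests lightly on the floor. Sliding next.

>>> apply_moves(series=[{"jaw": 1,"linear": [0,0.01,0],"roll": 0},{"jaw": 1,"linear": [0,0.02,0],"roll": 0},{"jaw": 1,"linear": [0,0.03,0],"roll": 0},{"jaw": 1,"linear": [0,0.04,0],"roll": 0},{"jaw": 1,"linear": [0,0.05,0],"roll": 0},{"jaw": 1,"linear": [0,0.06,-0.0003],"roll": 0},{"jaw": 1,"linear": [0,0.07,-0.0003],"roll": 0},{"jaw": 1,"linear": [0,0.08,-0.0003],"roll": 0},{"jaw": 1,"linear": [0,0.09,-0.0005],"roll": 0},{"jaw": 1,"linear": [0,0.1,-0.0005],"roll": 0},{"jaw": 1,"linear": [0,0.11,-0.0005],"roll": 0},{"jaw": 1,"linear": [0,0.12,-0.0005],"roll": 0},{"jaw": 1,"linear": [0,0.1285,-0.0005],"roll": 0},{"jaw": 1,"linear": [0,0.1285,-0.0005],"roll": 0},{"jaw": 1,"linear": [0,0.1285,-0.0005],"roll": 0}])

```text
t: 9.93
tool_pos: [0.5799, -0.2538, 0.1298]
orientation: [1.295, 1.15, -1.298]
force: [0.1, 0.5, -0.4]
opening: 0.0253
```

```bash
python3 - <<'E'
from h import *
lin((.5798,-.2538,.130),(.5798,-.2538,.0965),(.5798,-.2538,.0935))
s=read_state()["tool_pos"]
p,K,T=cam("scene")
a=p[130:250,60:220]; cv2.imwrite("pics/s4.png",cv2.resize(a,None,fx=5,fy=5,interpolation=cv2.INTER_CUBIC))
for dz in (-.081,-.033): print((px("scene",[s[0],s[1],s[2]+dz])-[60,130])*5)
E
```

```text
t 9.93 tcp [ 0.5799 -0.2538  0.1298] F [ 0.1  0.5 -0.4] open 0.0253 jaw deg -6.8 q [-0.49  0.27  1.49 -0.    1.38 -0.37] x [-0.001 -0.002 -1.   ]
(0.5798, -0.2538, 0.13) -> [-0.0003 -0.0002  0.    ]
(0.5798, -0.2538, 0.0965) -> [ 0.0556 -0.0001 -0.0001]
(0.5798, -0.2538, 0.0935) -> [ 0.0606 -0.0001 -0.0001]
[203.55488413 274.84646054]
[174.70149999 179.08268952]
```

View pics/s4.png

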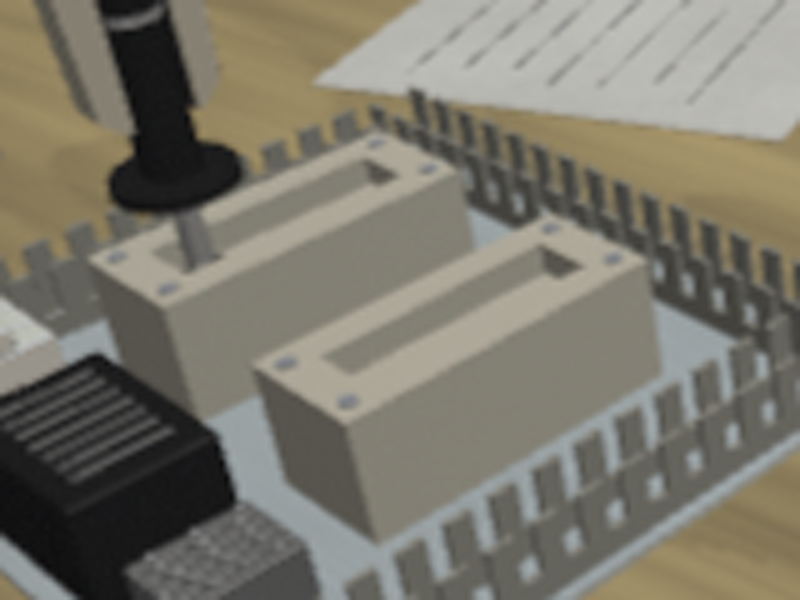

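The shaft is over the hole, at (197,268) as predicted. Lowering until the guard seats.

>>> apply_moves(series=[{"jaw": 1,"linear": [0.015,0,0],"roll": 0},{"jaw": 1,"linear": [0.03,0,0],"roll": 0},{"jaw": 1,"linear": [0.042,0,0],"roll": 0},{"jaw": 1,"linear": [0.049,0,0],"roll": 0},{"jaw": 1,"linear": [0.053,0,0],"roll": 0},{"jaw": 1,"linear": [0.0545,0,0],"roll": 0},{"jaw": 1,"linear": [0.0545,0,0],"roll": 0},{"jaw": 1,"linear": [0.0545,0,0],"roll": 0}])

```text
t: 10.98
tool_pos: [0.58, -0.254, 0.0975]
orientation: [1.295, 1.149, -1.298]
force: [-0.2, 0.8, -2.1]
opening: 0.0257
```

>>> apply_moves(series=[{"jaw": 1,"linear": [0.001,0,0],"roll": 0},{"jaw": 1,"linear": [0.0017,0,0],"roll": 0},{"jaw": 1,"linear": [0.0017,0,0],"roll": 0},{"jaw": 1,"linear": [0.0017,0,0],"roll": 0}])

```text
t: 11.48
tool_pos: [0.5802, -0.2541, 0.0971]
orientation: [1.295, 1.149, -1.297]
force: [-2.7, -0.6, 4.7]
opening: 0.0256
```

Contact is at TCP 0.0971, against 0.097 expected. Release and retreat.

>>> apply_moves(series=[{"jaw": 0.3,"linear": [0,0,0],"roll": 0},{"jaw": 0,"linear": [0,0,0],"roll": 0},{"jaw": -0.5,"linear": [0,0,0],"roll": 0},{"jaw": -1,"linear": [0,0,0],"roll": 0},{"jaw": -1,"linear": [0,0,0],"roll": 0},{"jaw": -1,"linear": [0,0,0],"roll": 0},{"jaw": -1,"linear": [0,0,0],"roll": 0},{"jaw": -1,"linear": [-0.05,0,0],"roll": 0},{"jaw": -1,"linear": [-0.12,0,0],"roll": 0},{"jaw": -1,"linear": [-0.2,0,0],"roll": 0},{"jaw": -1,"linear": [-0.25,0,0],"roll": 0},{"jaw": -1,"linear": [-0.25,0,0],"roll": 0},{"jaw": -1,"linear": [-0.25,0,0],"roll": 0}])

```text
t: 13.1
tool_pos: [0.5798, -0.2536, 0.2458]
orientation: [1.295, 1.15, -1.298]
force: [-0.0, -0.1, -0.8]
opening: 0.093
```

```bash
python3 - <<'E'
from h import *
lin()
p,K,T=cam("scene")
cv2.imwrite("pics/s5.png",cv2.resize(p[90:330,0:],None,fx=1.56,fy=1.56,interpolation=cv2.INTER_CUBIC))
for z in (.064,.071,.156): print((px("scene",[.5798,-.2538,z])-[0,90])*1.56)
E
```

```text
t 13.1 tcp [ 0.5798 -0.2536  0.2458] F [-0.  -0.1 -0.8] open 0.093 jaw deg -6.8 q [-0.49  0.21  1.35 -0.    1.58 -0.37] x [-0.001 -0.002 -1.   ]
[154.40155564 138.90176067]
[153.0993442 134.5784526]
[136.20188782  78.4793375 ]
```

View pics/s5.png

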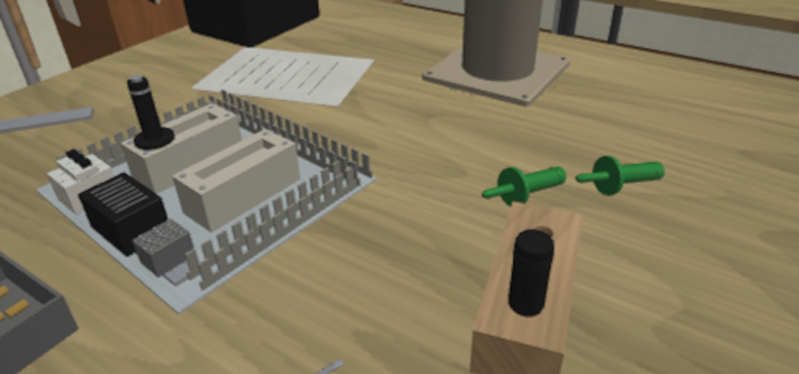

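The probe stands seated: handle top at (137,79) and guard at (154,138), both as predicted. The nut driver is in the rack. The two green tools now lie on the table, so I check that they're still before handing in.

```bash
python3 - <<'E'
from h import *
a=[cam("scene")[0].astype(int) for _ in range(5)]
g=[np.argwhere((x[...,1]>x[...,2]+40)&(x[...,1]>x[...,0]+30)) for x in a]
print([(len(k),k.mean(0).round(2).tolist()) for k in g]); 
p,_,_=cam("top"); print("nut top px now vs predicted", px("top",[.5845,.297,.14]))
d=p[100:145,112:155].max(2)<45; k=np.argwhere(d); print("nut dark centroid",k.mean(0)+[100,112],len(k))
print(close_job())
E
```

```text
[(861, [203.18, 370.45]), (859, [203.17, 370.44]), (864, [203.18, 370.56]), (861, [203.19, 370.53]), (862, [203.17, 370.61])]
nut top px now vs predicted [131.80152701 117.10465687]
nut dark centroid [122.73100616 136.44969199] 487
the job is handed in; nothing more can be done
None
```

The probe is standing in the test block's square hole with its guard resting on the block, and I've handed the job in. It took about 13.5 s of the 40 s. No verdict was reported.

**What I did**
- I took the probe out of the rack and lowered its tip into the holed block's groove, about 37 mm from the block's centre on the side away from the hole.
- The tip touched the groove floor with about 3 N. I slid it along to the hole, lowered it until the guard seated, then released and lifted the arm clear.

**Last checks**
- **Seating:** the guard made contact with the tool at 0.0971 m, against the 0.097 m expected for a seated guard.
- **Position:** in the scene picture after release, the guard and handle top were within about 4 px of where an upright, seated probe should appear.
- **Nut driver:** it is still in its seat. The last picture shows it in the same place as at the start.
- **Robot:** the gripper is open and well above the probe, touching nothing.

**One discrepancy:** the two green look-alikes stood upright at the start but were lying on the table at the end. I didn't see when they fell. The planned path cleared them, and no contact force showed in the readings between moves, so I think they toppled on their own, but I can't rule out contact. They were motionless when I handed in.

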